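# Jack up the lapping machine and hold it

### The arm

A 6-joint arm with a two-finger parallel gripper is mounted at the origin on a cart in front of the work surface, level with it; the furniture and walls round the work are solid. World frame = base frame: x ahead of the robot, y to its left, z up, the work surface at z = 0. Lengths are in m, angles in degrees, forces in N, time in s.
With the tool pointing down it reaches from about 0.25 to 0.725 m from the base axis. Payload 9.7 kg.
Tool frame: the origin (TCP) lies between the finger pads; the fingertips stand 19 mm ahead of it and the grasp point (between the pads) is the TCP; z points along the fingers, y is the line along which they close (so a half turn about z gives the same grasp; the last joint's range is limited). The gripper opens to 85 mm and grips with 20 to 120 N. Pads are 22 mm wide; open, the fingers measure 114 mm over their backs; the gripper's body (76 mm by 85 mm) begins 54 mm behind the grasp point. The pads swing forward as they close: fully open they stand 13 mm farther back than shut.
Start: joints at [-70.703, 4.979, 10.078, 95.1, 0, 90], TCP at [0.182, -0.519, 0.25] pointing down, gripper open.
Joint ranges: [-179.16, 179.16], [-48.56, 103.87], [-65.8, 70.77], [-126.05, 130.52], [-82.76, 87.17], [-180, 180]. Speed limits (degrees/s): [127.2, 127.2, 147.25, 180, 180, 180].

### API

Orientations are given as [roll, pitch, yaw] about the fixed x, y, z axes, in that order (R = Rz(yaw) Ry(pitch) Rx(roll)).
In Python, from workcell import telemetry, camera, calibration, workorder gives the robot as it stands.
- The arm moves only by the tool play_rows, never from a script. Its argument "increments" is a list of rows, each a list of 3 entries, a list of its own where there are three numbers: the shift along the tool's x, y, z in mm, then the turn, a rotation vector about the tool's x, y, z in degrees, then the closure, from 0 (fully open) to 1 (shut). In form: [[[x, y, z], [ax, ay, az], jaw], ...]. A call has 1 to 20 rows; each row is the pose to reach, as a shift and turn from the pose commanded when the call began, along the tool's axes at that moment; what a row does not reach only later rows make up. A row lasts 1/10 s, in which the tool goes at most 50 mm and 8.59 degrees, less where a joint would pass 70% of its speed; a pose out of reach is approached as far as the arm can. A call with a gripper value outside its range is refused whole. The fingers move at their own pace and stop on an object; "grip_force" is the grip in N (left out, the last holds). Time passes only in rows, so rows that repeat a pose let the fingers close. It gives the time, the measured TCP pose, the force, the opening and the grip force at its end, in the units of the state.
- telemetry.get_obs(): the state, without advancing time (a new reading comes with each control period).
- camera(name): name is "scene" or "top" or "wrist"; returns (picture, depth): 384x512x3 uint8, red, green, blue; 384x512 float32, m along the optical axis (not along the pixel's ray), 0 where there is no reading.
- calibration(name): a dict with "vertical_fov" (degrees; the focal length in pixels is half the picture's height over the tangent of half this angle, whatever the lens; pixels are square), "cx", "cy" (the principal point, pixels), "k1" (the pictures are not rectified: a ray, as slopes to the right and down, at radius r is drawn at 1 + k1 r^2 times it, then the intrinsics apply), "rvec" (rotation vector, rad) and "tvec" (3), from world to camera coordinates, as OpenCV has them; the wrist camera has in their place "hand_eye" (4x4, takes a point from camera to tool coordinates, whose origin is the TCP and whose axes are the flange's). Camera axes: x right, y down, z forward; pixel columns grow to the right and rows downward; lengths in m; the calibration is good to about 2 mm. A picture is of the moment at which its call begins: read the wrist's pose just before it. calibration takes no time and is no camera call.
- workorder.job_done(): hands the job in; it is judged then, once.
The state is a dict: "time": time; "q": joint angles; "qd": joint speeds; "joint_efforts": joint torques, N m; "ee_pos": TCP position; "tcp_rot": TCP orientation; "wrist_force": force on the tool from outside, world axes, zero at the start; "torque": the same for the moment, N m; "opening": finger opening in m; "grasp_force": force on a finger pad.
Only numpy, scipy, OpenCV 4.12 (cv2) and the standard library are available. Lean on these libraries where they do the work, as an engineer would, in place of code of your own. Each camera call takes 0.05 s, during which the arm holds its last target. There are 200 camera calls.

### The job

The lapping machine needs a shim under its front feet: set the blue lever jack flat on the bench with its saddle centred under the red-marked lift point, and pump the orange handle, first one full trial stroke down and all the way back up so the machine sits down again, then fully down a second time. Finish while still holding the handle down with the gripper, so that the jack alone keeps the front of the machine raised for me. Leave the spirit lamp, loupe and blue tray where they are.

Things in the scene. Friction and masses are not known exactly. Their poses are not given: they have to be found in the camera images.
- jack: Blue low lever jack, loose, about 0.75 kg. Origin: under its base, below the upright grip block; z up, +x to the saddle. Base plate 60 mm wide, 8 thick, x = -118 to +92 mm. Grip block 30 mm (x) by 36 mm (y), top 95 mm high: grip it from above, fingers closing along y. Saddle at x = +70 mm. Orange handle pad near x = -96 mm, above the base plate, so pushing it down does not tip the jack.
- saddle_top (a point): Centre of the top of the jack's round saddle (28 mm wide, flat, black rubber), 34 mm above the bench with the handle up; rises 53 mm per rad of handle travel, 24 mm in all.
- handle_pad (a point): Centre of the upper face of the orange pad (40 x 34 mm, 10 mm thick) at the handle's end. Handle up: about 84 mm above the bench, arm sloping up 0.25 rad away from the grip block; fully down: about 43 mm. The arm turns about a pin 55 mm above the bench at jack x = -5 mm, 92 mm from the pad, which stays within 6 mm of jack x = -96 mm. Push it down from above.
- jack_handle (a joint): Handle angle, rad: 0 = fully up (start), 0.45 = fully down, at its stop. Springs back up when let go; fully down with the machine on the saddle takes about 8 N on the pad. The saddle meets the lift point at about 0.13 rad.
- lap_mount: Fixed mount of the grey flat lapping machine. Origin: on the bench below the centre of the casting (130 mm in x, 140 in y, underside 30 mm, top 56 mm, highest point 79 mm above the bench). z up; the front with its lift lug faces -x; pivot along y at x = +65 mm, 40 mm high. Rubber front feet 24 mm wide at x = -48 mm, y = +-55 mm.
- lift_point (a point): Centre of the lower face of the red pad (22 mm wide) under the lift lug: x = -95 mm, y = 0 of lap_mount, 41 mm above the bench while the machine is down. The lug (42 mm wide, 44 to 54 mm high) reaches to x = -117 mm and has a red disc on top above this point. The jack's base goes in from the front, its +x along lap_mount's +x; nothing else is under the lug.
- lap (a joint): Tilt of the lapping machine about its rear pivot, rad: 0 = standing on its front feet, positive = front raised (160 mm from pivot to lift point). About 0.10 with the jack fully pumped.
- hanging_motor (a point): Fixed point: the axis of the black motor that hangs over the bench, an obstacle to the wrist: 66 mm wide, from 270 mm above the bench upwards. Its black flexible shaft runs down from it towards the robot's left: 120 mm high at x = 0.58, y = -0.13, 70 mm high at x = 0.51, y = 0.08 (world, m).
- spirit_lamp: Glass spirit lamp with brass top, 69 mm wide, 74 mm high, loose; origin at the centre of its underside. Bystander.
- loupe: Black loupe, 25 x 50 x 21 mm, loose; origin at the centre of its underside. Bystander.
- blue_tray: Small open blue tray, 36 x 52 x 12 mm, loose; origin at the centre of its underside. Bystander.

How it is judged:
By the outcome, as a careful person would: the job done as asked, in the order asked, and still so for the second after the job is handed in, while the arm keeps its last pose, push and grip.
It also fails if it takes over 64 s, if anything falls off the work surface, if the arm or the gripper's body presses on something with over 40 N, if the wrist force passes 120 N, or if a joint passes its speed limit or range.

## Working session

There is one attempt and no reset: what is moved stays moved. The work goes in short steps, Python scripts to look and compute and a tool call to move; the robot and the scene stay as the last step left them, time stands still between calls to the robot, and variables do not carry over. Pictures are saved under pics/ and viewed, at most 10 in all, crops included, and the job is handed in when it is done.

Besides the shell and the picture viewer there is one more tool, called after "Call:" as name(argument=value, ...) on one line, values as JSON. play_rows: Moves the arm, as the interface text tells. Its arguments: {"type":"object","properties":{"increments":{"type":"array"},"grip_force":{"type":"number"}},"required":["increments"]}

```bash
mkdir -p pics; ls
cat > h.py <<'E'
import numpy as np, cv2
from scipy.spatial.transform import Rotation as R
from workcell import telemetry, camera, calibration, workorder
def K(c):
    f=192/np.tan(np.radians(c["vertical_fov"])/2)
    return f
def pose(name,c,o):
    # returns Rwc, origin (camera->world)
    if "rvec" in c:
        Rm=R.from_rotvec(np.ravel(c["rvec"])).as_matrix(); return Rm.T,-Rm.T@np.ravel(c["tvec"])
    H=np.array(c["hand_eye"]); Rt=R.from_euler("xyz",o["tcp_rot"],degrees=True).as_matrix()
    return Rt@H[:3,:3], Rt@H[:3,3]+np.array(o["ee_pos"])
def slopes(c,uv):
    f=K(c); uv=np.atleast_2d(np.asarray(uv,float))
    d=(uv-[c["cx"],c["cy"]])/f; s=d.copy()
    for _ in range(30): s=d/(1+c["k1"]*(s**2).sum(1,keepdims=True))
    return s
def onplane(name,uv,z,o=None):
    c=calibration(name); Rw,t=pose(name,c,o); s=slopes(c,uv)
    d=np.c_[s,np.ones(len(s))]@Rw.T
    return t+d*((z-t[2])/d[:,2])[:,None]
def cloud(name,dep,o=None):
    c=calibration(name); Rw,t=pose(name,c,o)
    v,u=np.mgrid[:384,:512]; s=slopes(c,np.c_[u.ravel(),v.ravel()])
    p=np.c_[s,np.ones(len(s))]*dep.ravel()[:,None]
    return (p@Rw.T+t).reshape(384,512,3)
E
python3 - <<'E'
from h import *
o=telemetry.get_obs(); print(o)
for n in("scene","top"):
    im,d=camera(n); cv2.imwrite(f"pics/{n}0.png",im[:,:,::-1]); np.savez(f"{n}0.npz",im=im,d=d); print(n,calibration(n))
print(calibration("wrist"))
E
```

```text
pics
{'time': 0.0, 'q': array([-7.07031045e+01,  5.01099369e+00,  1.00348038e+01,  9.50984609e+01,
        6.86741706e-05,  8.99990847e+01]), 'qd': array([-0.07146388, -0.0062461 ,  0.01643418, -0.01400795,  0.02096903,
       -0.02456827]), 'joint_efforts': array([-5.46685405e-04, -5.20392215e+01,  4.64798534e+01,  1.62740011e-02,
       -1.29719269e-04,  1.06596767e-05]), 'ee_pos': array([ 0.18169083, -0.51891675,  0.2495872 ]), 'tcp_rot': array([-1.79925349e+02, -6.98666187e-05,  1.92978107e+01]), 'wrist_force': array([-0.84060228,  0.05055533,  0.30373935]), 'torque': array([-0.01369856,  0.01860171, -0.04870835]), 'grasp_force': 0.0, 'opening': 0.08564221427283833}
scene {'vertical_fov': 46.750327598785525, 'cx': 256.52069094582816, 'cy': 188.41618867351602, 'k1': -0.1258455452963786, 'rvec': array([ 1.96822897, -0.73730768,  0.40068911]), 'tvec': array([-0.54300485,  0.25244305,  1.08943632])}
top {'vertical_fov': 57.20907976109616, 'cx': 256.8289777232236, 'cy': 184.90914932643375, 'k1': 0.03288561447099794, 'rvec': array([ 2.08173439, -2.14425482,  0.16738424]), 'tvec': array([-0.15702453,  0.56961393,  0.93086268])}
{'vertical_fov': 59.15829734898137, 'cx': 252.80927929460128, 'cy': 193.58673815885697, 'k1': -0.08032153174380877, 'hand_eye': array([[-1.10620076e-03, -9.64146578e-01, -2.65367957e-01,
         6.58232278e-02],
       [ 9.99999049e-01, -8.48122828e-04, -1.08711311e-03,
         9.25897545e-04],
       [ 8.23071763e-04, -2.65368908e-01,  9.64146599e-01,
        -1.22304773e-01],
       [ 0.00000000e+00,  0.00000000e+00,  0.00000000e+00,
         1.00000000e+00]])}
```

View pics/top0.png

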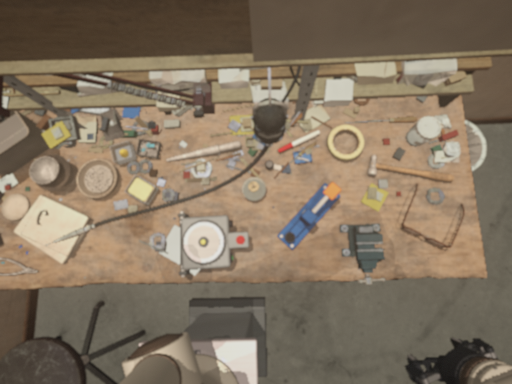

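View pics/scene0.png

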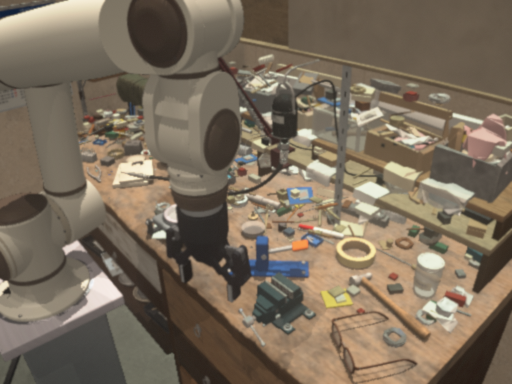

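The top view shows the jack at about (283-338, 185-245), with its orange pad at (333,190). The lapping machine is at (205,242) with its red disc at (240,240), and the motor hangs at (269,122). Next I measure these.

Run:
```python
from h import *
z=np.load("top0.npz"); im,d=z["im"],z["d"]; P=cloud("top",d)
hsv=cv2.cvtColor(im,cv2.COLOR_RGB2HSV); H,S,V=[hsv[:,:,i].astype(int) for i in range(3)]
def comp(m,name,roi):
    x0,y0,x1,y1=roi; mm=np.zeros_like(m,np.uint8); mm[y0:y1,x0:x1]=m[y0:y1,x0:x1]
    n,l,s,c=cv2.connectedComponentsWithStats(mm)
    for i in range(1,n):
        if s[i,4]>=12:
            q=P[l==i]; print(name,c[i].round(1),s[i],"mean",q.mean(0).round(4),"z",np.percentile(q[:,2],[5,50,95]).round(3))
comp((H>95)&(H<130)&(S>100),"blue",(120,90,400,280))
comp(((H<=18)&(H>8))&(S>150)&(V>140),"orange",(310,170,350,210))
comp(((H<6)|(H>172))&(S>130)&(V>100),"red",(150,200,260,280))
m=(H>95)&(H<130)&(S>100)
mm=np.zeros_like(m); mm[180:250,275:340]=m[180:250,275:340]
q=P[mm]; 
for lo,hi in((0,.02),(.02,.05),(.05,.085),(.085,.11)):
    k=q[(q[:,2]>lo)&(q[:,2]<hi)]
    if len(k)>5: print(lo,len(k),k.mean(0).round(4),cv2.minAreaRect((k[:,:2]*1000).astype(np.float32)))
# lap casting: top z
g=P[205:275,170:250].reshape(-1,3)
for lo,hi in((.048,.062),(.03,.05),(.07,.09)):
    k=g[(g[:,2]>lo)&(g[:,2]<hi)]; print("lap",lo,len(k),k.mean(0).round(4),cv2.minAreaRect((k[:,:2]*1000).astype(np.float32)))
c=im[170:290,150:350]; cv2.imwrite("pics/top0c.png",cv2.resize(c,None,fx=4,fy=4,interpolation=cv2.INTER_CUBIC)[:,:,::-1])
```

```text
blue [130.2 112.2] [124 109  14   8  96] mean [0.7933 0.19   0.0473] z [0.024 0.027 0.03 ]
blue [309.5 202.5] [307 199   6   8  13] mean [ 0.5163 -0.3225  0.0078] z [0.005 0.008 0.011]
blue [309.  216.1] [303 210  13  13  91] mean [ 0.4694 -0.3083  0.0955] z [0.093 0.096 0.098]
blue [295.9 229.3] [282 215  26  30 242] mean [ 0.441  -0.2794  0.015 ] z [0.006 0.01  0.026]
red [240.  239.4] [237 236   7   8  41] mean [ 0.4159 -0.1246  0.0553] z [0.053 0.055 0.058]
0 171 [ 0.4471 -0.2846  0.0085] ((458.3111267089844, -298.10638427734375), (51.54528045654297, 141.18678283691406), 44.997901916503906)
0.02 100 [ 0.4438 -0.2829  0.0242] ((444.5748291015625, -284.04644775390625), (21.455575942993164, 36.207275390625), 42.82341766357422)
0.085 91 [ 0.4694 -0.3083  0.0955] ((469.1627502441406, -308.8729553222656), (27.16950035095215, 22.289424896240234), 43.054710388183594)
lap 0.048 1442 [ 0.4114 -0.0543  0.0552] ((414.4989013671875, -51.060882568359375), (163.5601348876953, 189.0199737548828), 1.8889604806900024)
lap 0.03 175 [ 0.4166 -0.0188  0.0463] ((416.9572448730469, -50.53327178955078), (170.73207092285156, 189.8379669189453), 2.1237213611602783)
lap 0.07 477 [ 0.4157 -0.0305  0.0717] ((446.00445556640625, -16.67023468017578), (177.3968048095703, 104.00413513183594), 19.248754501342773)
```

View pics/top0c.png

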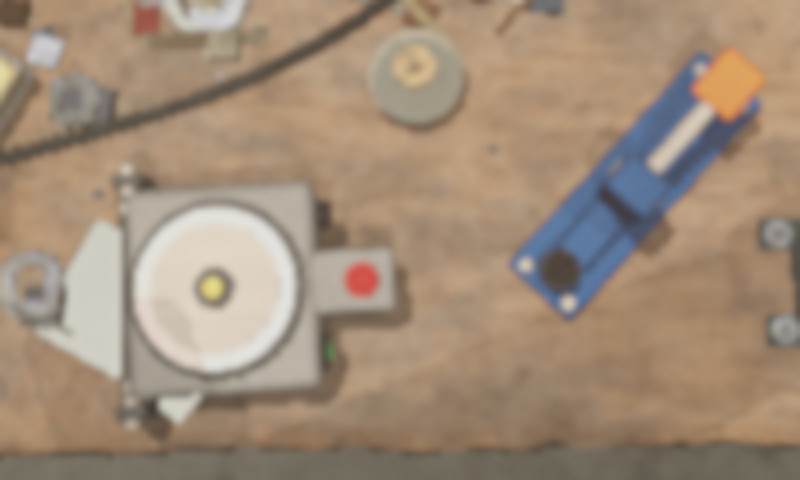

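Run:
```python
from h import *
z=np.load("top0.npz"); im,d=z["im"],z["d"]; P=cloud("top",d)
q=P[105:142,252:288].reshape(-1,3); q=q[q[:,2]>.25]; print("motor",len(q),q.min(0),q.max(0),np.median(q,0))
z=np.load("scene0.npz"); Q=cloud("scene",z["d"]); q=Q[85:135,275:297].reshape(-1,3);q=q[(q[:,2]>.27)&(q[:,2]<.5)];print(len(q),np.percentile(q,[5,50,95],axis=0).round(3))
print("lamp",onplane("top",[[254,189]],.05))
o=telemetry.get_obs(); y=o["tcp_rot"][2]
# move to target in tool coords
Rt=R.from_euler("xyz",o["tcp_rot"],degrees=True).as_matrix()
for t in([.42,-.25,.25],[.40,-.23,.25]): print((Rt.T@(np.array(t)-o["ee_pos"])*1000).round(0))
```

```text
motor 1180 [ 0.38495207 -0.24334438  0.29620013] [ 0.64860328 -0.17475542  1.01431071] [ 0.62289941 -0.2074678   0.39077682]
1088 [[ 0.607 -0.242  0.293]
 [ 0.627 -0.23   0.356]
 [ 0.916  0.083  0.41 ]]
lamp [[ 0.55343516 -0.16562257  0.05      ]]
[ 314. -175.   -0.]
[ 302. -201.   -0.]
```

Call:
play_rows(increments=[[[15,-10,0],[0,0,-3],0],[[50,-36,0],[0,0,-11],0],[[85,-62,0],[0,0,-19],0],[[120,-87,0],[0,0,-27],0],[[155,-112,0],[0,0,-34],0],[[190,-138,0],[0,0,-42],0],[[225,-163,0],[0,0,-50],0],[[260,-189,0],[0,0,-58],0],[[290,-210,0],[0,0,-65],0],[[315,-228,0],[0,0,-69],0],[[324,-235,0],[0,0,-71],0],[[324,-235,0],[0,0,-71],0],[[324,-235,0],[0,0,-71],0]])

```text
time: 1.4
ee_pos: [0.4095, -0.1903, 0.2502]
tcp_rot: [-180.0, 0.0, 90.3]
wrist_force: [-0.6, 0.5, 0.6]
opening: 0.0853
grasp_force: 0.0
```

Run:
```python
from h import *
o=telemetry.get_obs(); print(o["time"],o["q"].round(1),o["ee_pos"],o["tcp_rot"])
im,d=camera("wrist"); cv2.imwrite("pics/w1.png",im[:,:,::-1]); np.savez("w1.npz",im=im,d=d,o=o)
```

```text
1.4 [-24.9  -8.4  -3.   95.4  -0.   64.8] [ 0.40954507 -0.19032706  0.25022605] [-1.79981898e+02  9.28987662e-03  9.02853678e+01]
```

View pics/w1.png

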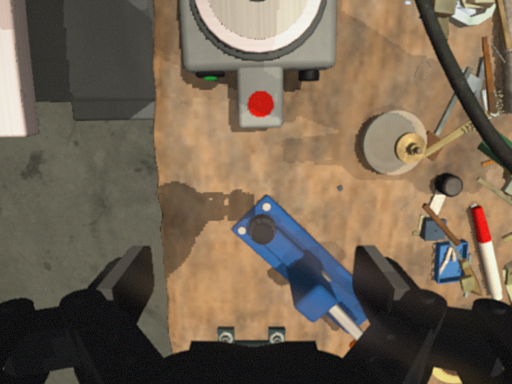

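The wrist view shows the red disc at (261,103) on the lug, the saddle at (262,229), the base's front bolts at (266,207) and (242,231), and the grip block at about (315,300). The lamp is at (400,143). From this I measure the lift point, the lap yaw and the jack pose.

Run:
```python
from h import *
z=np.load("w1.npz",allow_pickle=True); im,d,o=z["im"],z["d"],z["o"].item(); P=cloud("wrist",d,o)
hsv=cv2.cvtColor(im,cv2.COLOR_RGB2HSV); H,S,V=[hsv[:,:,i].astype(int) for i in range(3)]
def big(m,roi):
    x0,y0,x1,y1=roi; mm=np.zeros(m.shape,np.uint8); mm[y0:y1,x0:x1]=m[y0:y1,x0:x1]
    n,l,s,c=cv2.connectedComponentsWithStats(mm); i=1+np.argmax(s[1:,4]); return l==i,c[i],s[i]
m,c,s=big(((H<6)|(H>172))&(S>150),(230,70,290,130)); print("red",c,s,"plane.055",onplane("wrist",[c],.055,o),"depth",np.median(P[m],0))
# lug and casting via heights
Z=P[:,:,2]
lug=(Z>.046)&(Z<.062); 
for r in((82,88),(96,110),(110,120)):
    L=[]
    for y in range(*r):
        xs=np.where(lug[y,225:300])[0]+225; L.append((xs.min(),xs.max()))
    L=np.mean(L,0); y=np.mean(r)-.5; print("lug row",y,L,onplane("wrist",[[L[0]-.5,y],[L[1]+.5,y]],.054,o).round(4)[:,:2].tolist())
q=P[lug&(np.mgrid[:384,:512][0]<140)]; q=q[(q[:,0]>.3)&(q[:,0]<.5)]
print("front edge casting pts")
for x in(.355,.365,.375,.385,.445,.455,.465,.475):
    k=q[abs(q[:,0]-x)<.003]; print(x,len(k),k[:,1].min().round(4) if len(k) else "", end=" | ")
print("\nlug tip",[q[abs(q[:,0]-x)<.002][:,1].min().round(4) for x in(.402,.408,.414,.42,.426)])
# jack
m,c,s=big((V<75)&(S<140),(240,210,285,250)); print("saddle",c,s,onplane("wrist",[c],.034,o),"depth",np.median(P[m],0))
blue=(H>95)&(H<130)&(S>120); blue[:190]=0; blue[:,400:]=0
k=P[blue]; 
for lo,hi in((.003,.014),(.088,.102)):
    a=k[(k[:,2]>lo)&(k[:,2]<hi)]; print(lo,len(a),a.mean(0),cv2.minAreaRect((a[:,:2]*1000).astype(np.float32)))
wh=(V>190)&(S<60)
for r in((255,195,278,218),(232,222,252,240)):
    m,c,s=big(wh,r); print("bolt",c,s[4],onplane("wrist",[c],.009,o)[0,:2],np.median(P[m],0))
m,c,s=big(blue&(Z>.085),(280,250,350,330)); print("block",c,s,onplane("wrist",[c],.095,o))
np.save("blockmask.npy",m)
pts=cv2.findContours((blue&(Z<.02)).astype(np.uint8),cv2.RETR_EXTERNAL,cv2.CHAIN_APPROX_NONE)[0]
```

```text
red [260.16221374 103.55725191] [248  91  26  26 524] plane.055 [[ 0.41482929 -0.12647583  0.055     ]] depth [ 0.41470487 -0.12642265  0.05400058]
lug row 84.5 [237.         281.83333333] [[0.3933, -0.1097], [0.4348, -0.1095]]
lug row 102.5 [237.64285714 282.        ] [[0.3938, -0.1256], [0.4353, -0.1254]]
lug row 114.5 [238.  281.9] [[0.3941, -0.1364], [0.4354, -0.1362]]
front edge casting pts
0.355 486 -0.1027 | 0.365 372 -0.1044 | 0.375 264 -0.1036 | 0.385 179 -0.0968 | 0.445 202 -0.0962 | 0.455 350 -0.105 | 0.465 485 -0.1042 | 0.475 446 -0.0949 | 
lug tip [np.float64(-0.1481), np.float64(-0.1481), np.float64(-0.1481), np.float64(-0.1481), np.float64(-0.147)]
saddle [260.3974359  217.53846154] [250 215  23   8  78] [[ 0.41659074 -0.24366492  0.034     ]] depth [ 0.41653328 -0.24890667  0.01703276]
0.003 2489 [ 0.47601417 -0.30809337  0.00650301] ((478.0747985839844, -319.1260986328125), (57.88089370727539, 207.4602508544922), 45.809871673583984)
0.088 860 [ 0.46981256 -0.3075331   0.09286337] ((469.10601806640625, -309.171630859375), (33.4463005065918, 28.819734573364258), 42.75922393798828)
bolt [266.02439024 206.41463415] 41 [ 0.42339939 -0.2391806 ] [ 0.4233691  -0.23867045  0.00967769]
bolt [241.24324324 230.24324324] 37 [ 0.39532901 -0.268018  ] [ 0.3950829  -0.26795026  0.00943437]
block [316.99778024 300.8590455 ] [298 281  39  40 901] [[ 0.46939511 -0.30533179  0.095     ]]
```

Run:
```python
from h import *
z=np.load("top0.npz"); P=cloud("top",z["d"]).reshape(-1,3)
for n,(x,y) in dict(f1=(.51,-.27),f2=(.43,-.35)).items():
    k=P[(np.hypot(P[:,0]-x,P[:,1]-y)<.025)]; print(n,np.percentile(k[:,2],[50,95,100]).round(3))
k=P[(P[:,0]>.33)&(P[:,0]<.52)&(P[:,1]>-.5)&(P[:,1]<-.34)&(P[:,2]>.02)&(P[:,2]<.12)]; k=k[(k[:,0]<.44)]
print("vice",k.min(0),k.max(0))
k=P[(P[:,0]>.35)&(P[:,0]<.48)&(P[:,1]>-.32)&(P[:,1]<-.15)&(P[:,2]>.006)]; print("target zone high pts",len(k),np.percentile(k[:,:],[0,50,100],axis=0).round(3))
```

```text
f1 [0.    0.003 0.004]
f2 [-0.     0.003  0.005]
vice [ 0.3301309  -0.49947293  0.02008936] [ 0.4398852  -0.41450066  0.09447678]
target zone high pts 1527 [[ 0.364 -0.32   0.006]
 [ 0.385 -0.196  1.014]
 [ 0.48  -0.193  1.014]]
```

Call:
play_rows(increments=[[[-10,5,5],[0,0,-4],0],[[-35,17,25],[0,0,-12],0.1],[[-65,32,50],[0,0,-20],0.2],[[-95,47,70],[0,0,-28],0.2],[[-112,55,78],[0,0,-36],0.2],[[-119,59,80],[0,0,-43],0.2],[[-119.5,59,80],[0,0,-45.7],0.2],[[-119.5,59,80],[0,0,-45.7],0.2],[[-119.5,59,80],[0,0,-45.7],0.2]])

```text
time: 2.35
ee_pos: [0.4689, -0.3101, 0.1703]
tcp_rot: [-180.0, -0.0, 135.8]
wrist_force: [0.4, 0.1, 1.0]
opening: 0.0681
grasp_force: 0.0
```

Run:
```python
from h import *
o=telemetry.get_obs(); print(o["time"],o["q"].round(1),o["ee_pos"],o["tcp_rot"],o["opening"])
im,d=camera("wrist"); cv2.imwrite("pics/w2.png",im[:,:,::-1]); np.savez("w2.npz",im=im,d=d,o=o)
P=cloud("wrist",d,o)
hsv=cv2.cvtColor(im,cv2.COLOR_RGB2HSV); H,S,V=[hsv[:,:,i].astype(int) for i in range(3)]
b=(H>95)&(H<130)&(S>120); k=P[b&(P[:,:,2]>.085)&(P[:,:,2]<.11)]; print(len(k),k.mean(0) if len(k) else 0,cv2.minAreaRect((k[:,:2]*1000).astype(np.float32)) if len(k) else 0)
```

```text
2.35 [-33.5   5.8   2.1  86.3  -0.   10.7] [ 0.46887325 -0.31013353  0.17034105] [-1.79997128e+02 -2.53033968e-03  1.35806083e+02] 0.06811085682824787
2011 [ 0.46708303 -0.30816511  0.09269733] ((468.0326232910156, -310.692626953125), (35.98497772216797, 28.583602905273438), 46.81250762939453)
```

View pics/w2.png

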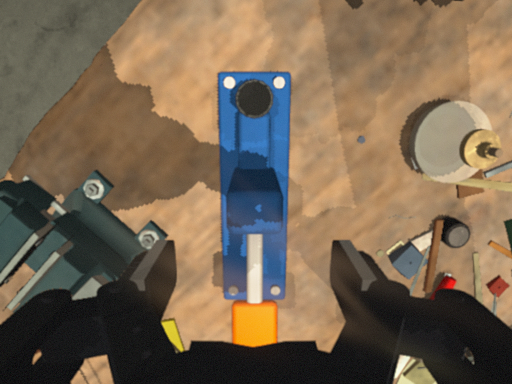

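The jack is centred between the open fingers: saddle at (254,98), block at (254,200), orange pad at (254,323). I now descend and grip.

Call:
play_rows(increments=[[[0,0,10],[0,0,0],0.2],[[0,0,35],[0,0,0],0.2],[[0,0,60],[0,0,0],0.2],[[0,0,80],[0,0,0],0.2],[[0,0,92],[0,0,0],0.2],[[0,0,95],[0,0,0],0.2],[[0,0,95],[0,0,0],0.35],[[0,0,95],[0,0,0],0.5],[[0,0,95],[0,0,0],0.7],[[0,0,95],[0,0,0],0.7],[[0,0,95],[0,0,0],0.7],[[0,0,95],[0,0,0],0.7]], grip_force=60)

```text
time: 3.6
ee_pos: [0.47, -0.3099, 0.0766]
tcp_rot: [180.0, 0.1, 136.0]
wrist_force: [-1.5, -0.9, 4.5]
opening: 0.0354
grasp_force: 61.9
```

```bash
cat > m.py <<'E'
from h import *
def look(tag):
    o=telemetry.get_obs(); print(o["time"],o["q"].round(1),o["ee_pos"].round(4),o["tcp_rot"].round(2),o["opening"],o["grasp_force"],o["wrist_force"].round(1))
    im,d=camera("wrist"); cv2.imwrite(f"pics/{tag}.png",im[:,:,::-1]); np.savez(tag+".npz",im=im,d=d,o=o)
    return o,im,d,cloud("wrist",d,o)
def big(m,roi):
    x0,y0,x1,y1=roi; mm=np.zeros(m.shape,np.uint8); mm[y0:y1,x0:x1]=m[y0:y1,x0:x1]
    n,l,s,c=cv2.connectedComponentsWithStats(mm)
    if n<2: return None
    i=1+np.argmax(s[1:,4]); return l==i,c[i],s[i]
def report(o,im,d,P,lift=0):
    hsv=cv2.cvtColor(im,cv2.COLOR_RGB2HSV); H,S,V=[hsv[:,:,i].astype(int) for i in range(3)]
    b=(H>95)&(H<130)&(S>120); Z=P[:,:,2]
    k=P[b&(Z>.002+lift)&(Z<.014+lift)]
    if len(k)>100:
        print("base",len(k),k.mean(0).round(4),np.round(cv2.minAreaRect((k[:,:2]*1000).astype(np.float32))[2],2))
        A=np.c_[k[:,:2],np.ones(len(k))]; print("base plane",np.linalg.lstsq(A,k[:,2],rcond=None)[0].round(4))
    r=big((V<60),(150,40,360,260)); 
    if r: print("dark",r[1],r[2],"on .034+lift",onplane("wrist",[r[1]],.034+lift,o).round(4),np.median(P[r[0]],0).round(4))
    r=big(((H<6)|(H>172))&(S>150),(0,0,360,250))
    if r: print("red",r[1],r[2][4],onplane("wrist",[r[1]],.0545,o).round(4),np.median(P[r[0]],0).round(4))
E
python3 - <<'E'
from m import *
report(*look("w3"))
E
```

```text
3.6 [-33.4   6.8  -7.1  75.9  -0.   10.6] [ 0.47   -0.3099  0.0766] [1.7999e+02 1.2000e-01 1.3598e+02] 0.035400850517756724 61.8681263923645 [-1.5 -0.9  4.5]
base 9434 [ 0.4437 -0.2863  0.0066] 65.18
base plane [-0.0013 -0.0008  0.0069]
dark [259.77741935  93.53064516] [240  69  38  52 620] on .034+lift [[ 0.4206 -0.2598  0.034 ]] [ 0.421  -0.2592  0.0327]
```

View pics/w3.png

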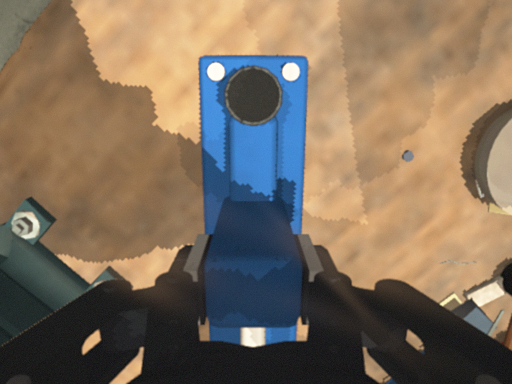

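The jack is gripped and square to the tool: bolts at (215,72) and (291,72), saddle at (253,95). I'll compute the saddle's offset in the tool frame.

Run:
```python
from m import *
z=np.load("w3.npz",allow_pickle=True); im,d,o=z["im"],z["d"],z["o"].item()
hsv=cv2.cvtColor(im,cv2.COLOR_RGB2HSV); H,S,V=[hsv[:,:,i].astype(int) for i in range(3)]
Rt=R.from_euler("xyz",o["tcp_rot"],degrees=True).as_matrix()
notblue=(~((H>95)&(H<130)&(S>90))&(V<110)).astype(np.uint8)
m,c,s=big(notblue,(220,62,288,130)); 
ct=max(cv2.findContours(m.astype(np.uint8),cv2.RETR_EXTERNAL,cv2.CHAIN_APPROX_NONE)[0],key=len); e=cv2.fitEllipse(ct); print("ellipse",e,s)
def tool(uv,zz): return ((onplane("wrist",[uv],zz,o)[0]-o["ee_pos"])@Rt*1000).round(1)
print("saddle",tool(e[0],.034),onplane("wrist",[e[0]],.034,o))
B=[]
for r in((205,60,228,84),(280,60,302,84)):
    q=big((V>190)&(S<60),r); B.append(tool(q[1],.009)); print("bolt",q[1],B[-1])
v=B[1]-B[0]; print("jack yaw rel tool (deg about tool z)",np.degrees(np.arctan2(-v[0],v[1])))
```

```text
ellipse ((252.39697265625, 95.3509292602539), (56.268577575683594, 56.91107940673828), 147.18321228027344) [ 224   66   58   60 2515]
saddle [69.6 -1.7 42.4] [[ 0.41882765 -0.2628331   0.034     ]]
bolt [215.48648649  71.2007722 ] [ 82.7 -21.4  67.4]
bolt [290.56862745  71.36470588] [82.5 18.7 67.4]
jack yaw rel tool (deg about tool z) 0.2857621168765385
```

Call:
play_rows(increments=[[[0,0,-8],[0,0,0],0.7],[[0,0,-22],[0,0,0],0.7],[[6,1,-30],[0,0,4],0.7],[[20,3,-30],[0,0,11],0.7],[[36,5,-30],[0,0,19],0.7],[[52,8,-30],[0,0,27],0.7],[[68,11,-30],[0,0,35],0.7],[[80,13,-30],[0,0,42],0.7],[[85,14,-30],[0,0,44.5],0.7],[[85,14,-30],[0,0,44.5],0.7],[[85,14,-30],[0,0,44.5],0.7],[[85,14,-30],[0,0,44.5],0.7]])

```text
time: 4.85
ee_pos: [0.4183, -0.2406, 0.1055]
tcp_rot: [180.0, 0.0, 91.6]
wrist_force: [0.6, 0.4, -7.1]
opening: 0.0354
grasp_force: 61.2
```

Run:
```python
from m import *
z=np.load("w1.npz",allow_pickle=True); print("vice feet",onplane("wrist",[[228,330],[277,330]],.01,z["o"].item()).round(3).tolist(), cloud("wrist",z["d"],z["o"].item())[330,[228,277]].round(3).tolist())
report(*look("w4"),lift=.03)
```

```text
vice feet [[0.378, -0.404, 0.01], [0.44, -0.403, 0.01]] [[0.377, -0.407, 0.006], [0.44, -0.406, 0.006]]
4.85 [-29.9  -4.6 -15.5  79.1  -0.   58.5] [ 0.4183 -0.2406  0.1055] [179.99   0.    91.56] 0.03541406522589711 61.15495204925537 [ 0.6  0.4 -7.1]
base 9450 [ 0.4163 -0.2057  0.0355] 1.24
base plane [-0.0015  0.0015  0.0365]
dark [252.34243406  95.06200833] [ 225   69   54   54 2161] on .034+lift [[ 0.4153 -0.1719  0.064 ]] [ 0.4154 -0.1719  0.0616]
red [254.27263374  10.04938272] 972 [[ 0.4152 -0.1324  0.0545]] [ 0.4151 -0.132   0.0539]
```

View pics/w4.png

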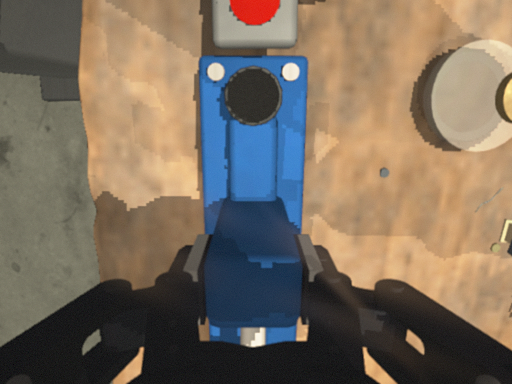

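The lug's edges are at columns 213 and 298 and its tip at row 47, just ahead of the saddle at (252,95), and the sides look parallel. I'll compute the slide from this same view.

Run:
```python
from m import *
z=np.load("w4.npz",allow_pickle=True); im,d,o=z["im"],z["d"],z["o"].item(); P=cloud("wrist",d,o); Z=P[:,:,2]
Rt=R.from_euler("xyz",o["tcp_rot"],degrees=True).as_matrix()
T=(P-o["ee_pos"])@Rt*1000
l=(Z>.047)&(Z<.058); l[60:]=0
E=[(r,np.where(l[r,190:320])[0].min()+190-.5,np.where(l[r,190:320])[0].max()+190.5) for r in range(3,40,6)]
f=lambda uv,zz: (onplane("wrist",[uv],zz,o)[0]-o["ee_pos"])@Rt*1000
for r,a,b in E: print(r,a,b,f((a,r),.054)[:2].round(2),f((b,r),.054)[:2].round(2))
tip=[np.where(l[:,c])[0].max()+.5 for c in range(225,290,10)]; print("tip rows",tip,f((255,np.mean(tip)),.054).round(2))
print("saddle",f((252.4,95.3),.063).round(2), "red x-range rows"); 
hsv=cv2.cvtColor(im,cv2.COLOR_RGB2HSV); H,S,V=[hsv[:,:,i].astype(int) for i in range(3)]
m=((H<6)|(H>172))&(S>150); m[60:]=0; ct=max(cv2.findContours(m.astype(np.uint8),cv2.RETR_EXTERNAL,cv2.CHAIN_APPROX_NONE)[0],key=len)[:,0]; ct=ct[ct[:,1]>1]
p=np.array([f(c,.055)[:2] for c in ct]); A=np.c_[2*p,np.ones(len(p))]; s=np.linalg.lstsq(A,(p**2).sum(1),rcond=None)[0]; print("red circle",s[:2].round(2),"r",np.sqrt(s[2]+s[0]**2+s[1]**2).round(2))
```

```text
3 211.5 297.5 [111.64 -20.46] [111.61  20.22]
9 210.5 297.5 [108.95 -20.99] [108.91  20.27]
15 211.5 297.5 [106.24 -20.58] [106.21  20.33]
21 211.5 296.5 [103.53 -20.64] [103.49  19.91]
27 211.5 296.5 [100.81 -20.7 ] [100.77  19.97]
33 211.5 296.5 [ 98.07 -20.76] [98.03 20.03]
39 212.5 296.5 [ 95.32 -20.34] [95.29 20.09]
tip rows [np.float64(48.5), np.float64(48.5), np.float64(47.5), np.float64(47.5), np.float64(47.5), np.float64(47.5), np.float64(47.5)] [91.17  0.11 51.46]
saddle [68.6  -1.16 42.46] red x-range rows
red circle [113.46  -0.24] r 11.64
```

Call:
play_rows(increments=[[[0,0.8,6],[0,0,0],0.7],[[0,0.8,18],[0,0,0],0.7],[[0,0.8,25],[0,0,0],0.7],[[0,0.8,26],[0,0,0],0.7],[[3,0.8,26],[0,0,0],0.7],[[10,0.8,26],[0,0,0],0.7],[[18,0.8,26],[0,0,0],0.7],[[26,0.8,26],[0,0,0],0.7],[[34,0.8,26],[0,0,0],0.7],[[41,0.8,26],[0,0,0],0.7],[[44.7,0.8,26],[0,0,0],0.7],[[44.7,0.8,26],[0,0,0],0.7],[[44.7,0.8,26],[0,0,0],0.7]])

```text
time: 6.2
ee_pos: [0.4178, -0.1956, 0.0793]
tcp_rot: [180.0, 0.0, 91.5]
wrist_force: [0.7, 0.3, -6.6]
opening: 0.0353
grasp_force: 61.2
```

Run:
```python
from m import *
report(*look("w5"),lift=.003)
```

```text
6.2 [-25.1  -7.  -20.7  76.3  -0.   63.4] [ 0.4178 -0.1956  0.0793] [1.7999e+02 1.0000e-02 9.1510e+01] 0.03529526135505852 61.19295001029968 [ 0.7  0.3 -6.6]
base 5388 [ 0.4169 -0.1856  0.0093] 1.46
base plane [-0.0012  0.0002  0.0099]
dark [346.61797753  44.77902622] [334  40  26  11 267] on .034+lift [[ 0.4576 -0.103   0.037 ]] [ 0.4552 -0.1048  0.0471]
red [252.63551036  93.26632773] 2557 [[ 0.415  -0.1266  0.0545]] [ 0.415  -0.1266  0.0539]
```

View pics/w5.png

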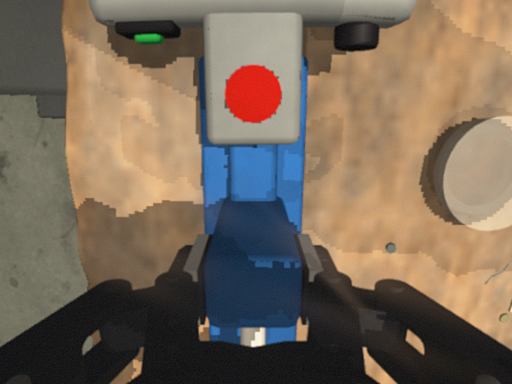

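The red disc (253,93) sits where the saddle sat in the picture, so the saddle is centred to about 0.5 mm. I lower the jack the rest of the way and release it.

Call:
play_rows(increments=[[[0,0,1],[0,0,0],0.7],[[0,0,2],[0,0,0],0.7],[[0,0,2.7],[0,0,0],0.7],[[0,0,3],[0,0,0],0.7],[[0,0,3],[0,0,0],0.7]])

```text
time: 6.75
ee_pos: [0.4177, -0.1957, 0.0766]
tcp_rot: [-180.0, 0.0, 91.5]
wrist_force: [-3.0, 0.2, -2.0]
opening: 0.0352
grasp_force: 61.8
```

Call:
play_rows(increments=[[[0,0,0],[0,0,0],0.5],[[0,0,0],[0,0,0],0.4],[[0,0,0],[0,0,0],0.25],[[0,0,0],[0,0,0],0.25],[[0,0,-5],[0,0,0],0.25],[[0,0,-25],[0,0,0],0.25],[[0,0,-50],[0,0,0],0.25],[[0,0,-70],[0,0,0],0.25],[[0,0,-75],[0,0,0],0.25],[[0,0,-75],[0,0,0],0.25]])

```text
time: 7.75
ee_pos: [0.4181, -0.1958, 0.1519]
tcp_rot: [179.9, 0.0, 91.5]
wrist_force: [-0.3, -0.5, 0.2]
opening: 0.0642
grasp_force: 0.0
```

Run:
```python
from m import *
o,im,d,P=look("w6"); report(o,im,d,P)
hsv=cv2.cvtColor(im,cv2.COLOR_RGB2HSV); H,S,V=[hsv[:,:,i].astype(int) for i in range(3)]
b=(H>95)&(H<130)&(S>120); k=P[b&(P[:,:,2]>.085)&(P[:,:,2]<.11)]; print(len(k),cv2.minAreaRect((k[:,:2]*1000).astype(np.float32)))
r=big((H>8)&(H<20)&(S>150)&(V>120),(200,250,320,384)); print("pad",r[1],r[2],np.median(P[r[0]],0))
```

```text
7.75 [-25.1  -8.  -13.5  84.4   0.   63.4] [ 0.4181 -0.1958  0.1519] [1.7993e+02 4.0000e-02 9.1500e+01] 0.06419371272282597 0.0 [-0.3 -0.5  0.2]
base 4907 [ 0.4308 -0.2084  0.0066] 85.22
base plane [ 0.0009 -0.0007  0.006 ]
dark [321.73770492  55.78893443] [307  47  38  19 488] on .034+lift [[ 0.4611 -0.0987  0.034 ]] [ 0.4574 -0.1007  0.0495]
red [251.90434012  95.64836138] 1129 [[ 0.4149 -0.1266  0.0545]] [ 0.4149 -0.1266  0.0539]
2229 ((416.196533203125, -196.1494903564453), (35.840850830078125, 28.989961624145508), 2.0007693767547607)
pad [251.20930233 330.02325581] [ 228  314   49   33 1333] [ 0.41738689 -0.27994096  0.07947198]
```

View pics/w6.png

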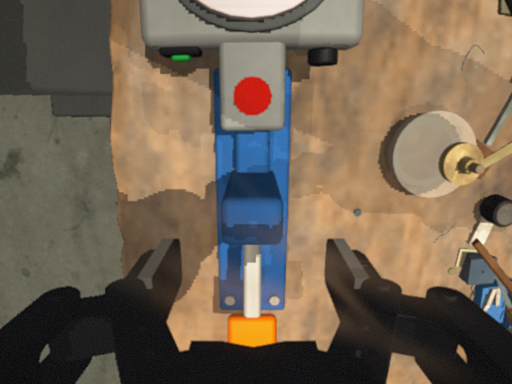

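The jack stands flat and aligned, and the block centre plus 70 mm along the jack falls within 0.5 mm of the red disc. I now close the fingers and move over the orange pad.

Call:
play_rows(increments=[[[-5,0,0],[0,0,0],0.5],[[-25,0,0],[0,0,0],1],[[-50,0,0],[0,0,0],1],[[-75,0,0],[0,0,0],1],[[-92,0,0],[0,0,0],1],[[-96,0,0],[0,0,0],1],[[-96,0,10],[0,0,0],1],[[-96,0,30],[0,0,0],1],[[-96,0,40],[0,0,0],1],[[-96,0,42],[0,0,0],1],[[-96,0,42],[0,0,0],1]])

```text
time: 8.9
ee_pos: [0.4201, -0.291, 0.1091]
tcp_rot: [-180.0, -0.0, 91.5]
wrist_force: [0.1, -0.9, 0.3]
opening: -0.0001
grasp_force: 0.0
```

Run:
```python
from m import *
o,im,d,P=look("w7")
im2,d2=camera("scene"); 
a=cv2.resize(im2[130:330,150:400],None,fx=1.6,fy=1.6); b=im
cv2.imwrite("pics/w7s.png",np.vstack([cv2.resize(a,(400,320)),cv2.resize(im,(400,280))])[:,:,::-1])
```

```text
8.9 [-34.7  -0.7 -11.4  79.4   0.   53.8] [ 0.4201 -0.291   0.1091] [-1.7998e+02 -2.0000e-02  9.1530e+01] -0.000109626027469361 0.0 [ 0.1 -0.9  0.3]
```

View pics/w7s.png

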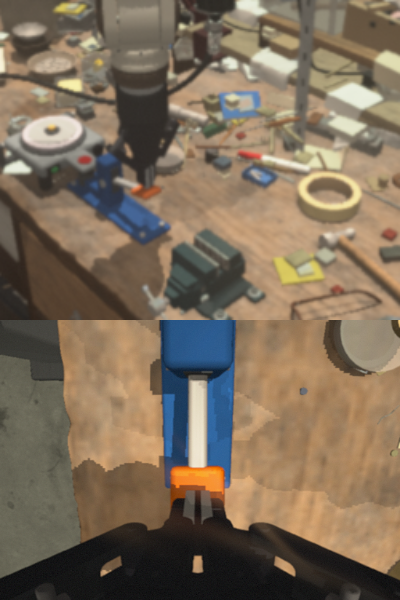

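The shut fingertips stand just above the orange pad, centred across it. I start the trial stroke in two parts and watch the force.

Call:
play_rows(increments=[[[0,0,3],[0,0,0],1],[[0,0,7],[0,0,0],1],[[0,0,11],[0,0,0],1],[[0,0,15],[0,0,0],1],[[0,0,19],[0,0,0],1],[[0,0,23],[0,0,0],1],[[0,0,25],[0,0,0],1],[[0,0,25],[0,0,0],1]])

```text
time: 9.8
ee_pos: [0.4205, -0.2924, 0.0846]
tcp_rot: [180.0, 0.1, 91.5]
wrist_force: [-0.8, -3.7, 6.6]
opening: -0.0
grasp_force: 3.0
```

Call:
play_rows(increments=[[[0,0,4],[0,0,0],1],[[0,0,8],[0,0,0],1],[[0,0,12],[0,0,0],1],[[0,0,16],[0,0,0],1],[[0,0,19],[0,0,0],1],[[0,0,21],[0,0,0],1],[[0,0,22],[0,0,0],1],[[0,0,22],[0,0,0],1],[[0,0,22],[0,0,0],1]])

```text
time: 10.7
ee_pos: [0.4205, -0.2921, 0.063]
tcp_rot: [179.9, 0.1, 91.5]
wrist_force: [-0.8, -2.3, 7.9]
opening: -0.0001
grasp_force: 4.1
```

```bash
cat > st.py <<'E'
from m import *
def st(tag):
    o,im,d,P=look(tag); hsv=cv2.cvtColor(im,cv2.COLOR_RGB2HSV); H,S,V=[hsv[:,:,i].astype(int) for i in range(3)]; Z=P[:,:,2]
    b=(H>95)&(H<130)&(S>120); b[330:]=0
    k=P[b&(Z<.014)&(Z>.002)]; print("base",len(k),cv2.minAreaRect((k[:,:2]*1000).astype(np.float32)))
    k=P[b&(Z<.105)&(Z>.088)]; print("block",len(k),k.mean(0) if len(k) else 0)
    r=big((H>8)&(H<20)&(S>150)&(V>120),(150,150,350,384)); print("pad",r[1],r[2],np.median(P[r[0]],0).round(4))
    it,dt=camera("top"); np.savez(tag+"t.npz",im=it,d=dt); Q=cloud("top",dt); hs=cv2.cvtColor(it,cv2.COLOR_RGB2HSV); h,s=hs[:,:,0],hs[:,:,1]
    k=Q[((h<6)|(h>172))&(s>130)&(Q[:,:,0]<.5)&(Q[:,:,0]>.38)&(Q[:,:,1]>-.16)&(Q[:,:,1]<-.09)]; print("red top",len(k),np.median(k,0).round(4) if len(k) else "")
    A=Q[(Q[:,:,2]>.045)&(Q[:,:,2]<.1)&(abs(Q[:,:,0]-.415)<.02)&(Q[:,:,1]>-.15)&(Q[:,:,1]<-.1)]; print("lug z",len(A),np.median(A,0).round(4) if len(A) else "")
E
python3 - <<'E'
from st import *
st("w8")
E
```

```text
10.7 [-34.8   0.3 -15.5  74.1  -0.   53.8] [ 0.4205 -0.2921  0.063 ] [1.7994e+02 8.0000e-02 9.1480e+01] -0.0001177111786333297 4.101297128945589 [-0.8 -2.3  7.9]
base 11807 ((418.11968994140625, -256.564208984375), (59.339691162109375, 114.06810760498047), 1.6222177743911743)
block 6262 [ 0.41703743 -0.20688819  0.09281512]
pad [250.97157502 225.65144455] [ 215  208   74   53 2146] [ 0.418  -0.2797  0.0434]
red top 45 [ 0.4163 -0.1207  0.0732]
lug z 243 [ 0.4158 -0.1228  0.0721]
```

Call:
play_rows(increments=[[[0,0,1],[0,0,0],1],[[0,0,2],[0,0,0],1],[[0,0,3],[0,0,0],1],[[0,0,3],[0,0,0],1],[[0,0,3],[0,0,0],1]])

```text
time: 11.3
ee_pos: [0.4208, -0.2922, 0.062]
tcp_rot: [179.9, 0.1, 91.5]
wrist_force: [-7.0, 2.2, 24.3]
opening: -0.0004
grasp_force: 11.9
```

The handle is at its stop, with the force up to 24 N and the lug about 17 mm higher. Now I let it all the way back up, gently.

Call:
play_rows(increments=[[[0,0,-3],[0,0,0],1],[[0,0,-7],[0,0,0],1],[[0,0,-11],[0,0,0],1],[[0,0,-15],[0,0,0],1],[[0,0,-19],[0,0,0],1],[[0,0,-23],[0,0,0],1],[[0,0,-27],[0,0,0],1],[[0,0,-31],[0,0,0],1],[[0,0,-35],[0,0,0],1],[[0,0,-39],[0,0,0],1],[[0,0,-43],[0,0,0],1],[[0,0,-47],[0,0,0],1],[[0,0,-52],[0,0,0],1],[[0,0,-57],[0,0,0],1],[[0,0,-60],[0,0,0],1],[[0,0,-60],[0,0,0],1],[[0,0,-60],[0,0,0],1]])

```text
time: 13.0
ee_pos: [0.4202, -0.2916, 0.1192]
tcp_rot: [-180.0, -0.0, 91.5]
wrist_force: [-0.2, 2.1, 0.2]
opening: 0.0001
grasp_force: 0.0
```

Run:
```python
from st import *
st("w9")
```

```text
13.0 [-34.8  -0.8 -10.4  80.4  -0.   53.7] [ 0.4202 -0.2916  0.1192] [-180.     -0.     91.49] 0.00010545573769859263 0.0 [-0.2  2.1  0.2]
base 7664 ((417.41888427734375, -237.2198486328125), (59.22801971435547, 151.2645721435547), 1.3331024646759033)
block 5809 [ 0.41678956 -0.19879238  0.09314426]
pad [252.10014006 217.07107843] [ 220  194   66   55 2856] [ 0.4184 -0.282   0.0802]
red top 43 [ 0.4166 -0.1246  0.0553]
lug z 246 [ 0.4148 -0.122   0.054 ]
```

Run:
```python
from m import *
for t in("w7","w9"):
    z=np.load(t+".npz",allow_pickle=True); im,d,o=z["im"],z["d"],z["o"].item(); P=cloud("wrist",d,o)
    hsv=cv2.cvtColor(im,cv2.COLOR_RGB2HSV); H,S,V=[hsv[:,:,i].astype(int) for i in range(3)]
    k=P[(H>95)&(H<130)&(S>120)&(P[:,:,2]>.088)&(P[:,:,2]<.105)]; print(t,k[:,0].min(),k[:,0].max(),np.percentile(k[:,1],[0.5,99.5]).round(4),np.median(k[:,0]))
```

```text
w7 0.3986269210297401 0.43501675076358004 [-0.2123 -0.1876] 0.41680088290578676
w9 0.3986971353428879 0.43513152464260313 [-0.2122 -0.1854] 0.4167867158672665
```

Call:
play_rows(increments=[[[0,0,4],[0,0,0],1],[[0,0,10],[0,0,0],1],[[0,0,14],[0,0,0],1],[[0,0,18],[0,0,0],1],[[0,0,22],[0,0,0],1],[[0,0,26],[0,0,0],1],[[0,0,30],[0,0,0],1],[[0,0,34],[0,0,0],1],[[0,0,38],[0,0,0],1],[[0,0,42],[0,0,0],1],[[0,0,46],[0,0,0],1],[[0,0,50],[0,0,0],1],[[0,0,54],[0,0,0],1],[[0,0,57],[0,0,0],1],[[0,0,59],[0,0,0],1],[[0,0,60],[0,0,0],1],[[0,0,60],[0,0,0],1]])

```text
time: 14.8
ee_pos: [0.4208, -0.2921, 0.0621]
tcp_rot: [179.9, 0.1, 91.5]
wrist_force: [-7.5, 2.0, 24.3]
opening: 0.0
grasp_force: 11.6
```

Run:
```python
from st import *
st("w10")
```

```text
14.8 [-34.8   0.3 -15.6  73.9  -0.   53.7] [ 0.4208 -0.2921  0.0621] [1.7986e+02 1.1000e-01 9.1490e+01] 4.0071875029196985e-05 11.645593754947186 [-7.5  2.  24.3]
base 11843 ((418.2342224121094, -255.87176513671875), (59.391876220703125, 113.94903564453125), 1.7510398626327515)
block 6262 [ 0.41707882 -0.20701305  0.09282507]
pad [250.09250694 225.91674376] [ 215  208   73   58 2162] [ 0.4179 -0.2795  0.0429]
red top 43 [ 0.4162 -0.1208  0.0735]
lug z 242 [ 0.4159 -0.1228  0.0725]
```

The second stroke is at its stop: the lug is up about 18 mm, the jack has not moved, and I'm holding with 24 N. I hold briefly to check it is steady, then hand in.

Call:
play_rows(increments=[[[0,0,0],[0,0,0],1],[[0,0,0],[0,0,0],1],[[0,0,0],[0,0,0],1],[[0,0,0],[0,0,0],1],[[0,0,0],[0,0,0],1]])

```text
time: 15.4
ee_pos: [0.4208, -0.2921, 0.062]
tcp_rot: [179.9, 0.1, 91.5]
wrist_force: [-5.9, 1.6, 24.0]
opening: -0.0002
grasp_force: 11.7
```

Run:
```python
from h import *
o=telemetry.get_obs(); print(o["time"],o["ee_pos"],o["wrist_force"])
if o["ee_pos"][2]<.063: print(workorder.job_done())
```

```text
15.4 [ 0.42081345 -0.2920835   0.0620225 ] [-5.92539779  1.55107615 23.99384873]
the job is handed in; nothing more can be done
None
```

The job is handed in at 15.4 s: the jack is flat under the lift point to about 0.5 mm, one trial stroke went fully down and back up with the machine seated again, and the gripper now holds the handle at its stop (about 24 N) with the lug about 18 mm up; I kept clear of the lamp, loupe and tray but did not re-check them in a final picture.

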